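Shim the rattling mudroom bin with a tapered feeler blade

TASK

Seen from the robot, the left-hand bin rattles in the small white cubby on the bench. Draw the tapered wooden feeler blade out of the key block and slide it, tip down and flat face against the cubby's left side wall, into the gap between that wall and the bin until you feel it drag firmly, about one kilogram of push. Never force it to twice that, and leave it standing upright there, gripped by the gap, without shoving the other things on the bench about.

Things in the scene. Friction and masses are not known exactly. Their poses are not given: they have to be found in the camera images.
- blade: tapered feeler blade of pale wood, about 50 g, 129 mm tall, standing tip down in the key block's slot. Origin: centre of its handle block, 56 (x) x 17 (y) x 45 (z) mm, whose ends rest on the key block's top. Below the handle the blade hangs 84 mm, 34 mm wide in x. z up; flat upright face at y = +8.5 mm, the other face slopes. At the start its +y agrees with the cubby's +y within 0.6 rad
- blade_tip (a point): middle of the blade's tip edge: 106.5 mm below the handle's centre and 7 mm to its +y; the flat face is 1.5 mm to +y of it. From the tip the thickness in y grows evenly from 3 mm to 17 mm at the handle, 1 mm for each 6 mm of height, all of it on the -y side
- gap (a point): point on the bin-side face of the cubby's left wall, at its top edge, midway along the bin, 100 mm above the bench. x runs along the gap (190 mm long), +y points from the bin into the wall, z up. The gap lies on this point's -y side, 6 to 13 mm wide at the bin's rim, different each time and not measured. The bin's rim is a round roll 8 mm thick, its top 4 mm below this point
- gap_floor (a point): point on the same wall face straight below the gap point, 92 mm down, on the cubby's floor. The cubby wall is rigid; the bin's wall yields like a stiff spring, about 9 N for each mm it is pushed in, so the blade is gripped the tighter the deeper it goes, by friction stays where it is left, and can be pushed straight down along the wall
- cubby: low open-topped white-painted cubby unit, fixed, 240 (x) x 340 (y) x 100 (z) mm, side walls 16 mm thick, two bays with a 200 x 130 x 88 mm brown wicker-look plastic bin in each; origin at the centre of its underside; +y is the left side as seen by the robot, where the gap is. Yaw up to 0.25 rad
- key_block: dark wooden key block, fixed, 110 (x) x 74 (y) x 94 (z) mm, with an upright 41 x 22 mm slot through its middle holding the blade, and three steel pegs standing 26 mm out of its +y side, 70 mm up; origin at the centre of its underside
- scraper: red plastic ice scraper, 180 mm long, lying flat; a bystander, to be left alone; origin at the middle of its underside
- trowel: orange plastic hand trowel, 300 mm long, lying flat; a bystander, to be left alone; origin at the middle of its underside
- tumbler: stainless tumbler, 150 mm tall, 80 mm across; a bystander, to be left alone; origin at the middle of its underside
- polish_tin: flat round dark tin, 72 mm across, 30 mm tall; a bystander, to be left alone; origin at the middle of its underside
- shoe_brush: shoe brush with wooden back, 150 x 50 x 42 mm; a bystander, to be left alone; origin at the middle of its underside
- mug: pottery mug, 95 mm tall, 84 mm across; a bystander, to be left alone; origin at the middle of its underside
There are look-alikes about, which are no part of the job. Several things have the shape of the blade; the one meant has the colours described above. Leave any green look-alike of the key_block alone.

How it is judged:
On the way, in this order (a step that is already met when the one before it is completed fails the run):
1. the blade is drawn up out of the key block and carried clear of it (height (world z) of blade_tip above 0.098 m and contact force between blade and key_block below 0.05 N and contact force between the fingers and blade above 1 N), for 0.2 s.
2. pushed by the gripper, the blade is in the gap and drags against the cubby wall (x of blade_tip in the frame of gap between -0.075 and 0.075 m and y of blade_tip in the frame of gap between -0.012 and 0.003 m and z of blade_tip in the frame of gap below -0.015 m and contact force between blade and cubby above 3 N and contact force between the fingers and blade above 1 N), for 0.1 s.
At the end, for the whole second after the job is handed in: The blade stands released and at rest in the gap beside the left-hand bin, its tip at least 15 mm below the cubby wall's top and within 75 mm of the gap's middle, tilted less than 0.12 rad, turned less than 0.15 rad from the wall, and pressed by the bin against the cubby wall with 3 to 13 N (x of blade_tip in the frame of gap between -0.075 and 0.075 m and y of blade_tip in the frame of gap between -0.012 and 0.003 m and z of blade_tip in the frame of gap below -0.015 m and contact force between blade and cubby between 3 and 13 N and angle between blade's own z axis and vertical below 0.12 rad and angle between the y axis of blade and the y axis of gap, either way round below 0.15 rad and linear speed of blade below 0.01 m/s); the robot touches nothing.
It fails at once if the blade is forced: it presses on the cubby with more than 20 N (contact force between blade and cubby above 20 N).
It fails at once if the gripper or arm bangs the cubby or key block with more than 20 N (contact force between any of the arm, the fingers and cubby above 20 N or contact force between any of the arm, the fingers and key_block above 20 N).
It fails at once if a bystander on the bench is moved more than 30 mm (distance of any of scraper, trowel, tumbler, polish_tin, shoe_brush, mug from where it was at the start of the episode above 0.03 m).
It also fails if it takes over 54 s, if anything falls off the work surface, if the arm or the gripper's body presses on something with over 40 N, if the wrist force passes 120 N, or if a joint passes its speed limit or range.

ROBOT

A 6-joint arm with a two-finger parallel gripper is mounted at the origin on the work surface. World frame = base frame: x ahead of the robot, y to its left, z up, the work surface at z = 0. Lengths are in m, angles in rad, forces in N, time in s.
With the tool pointing down it reaches from about 0.4 to 0.825 m from the base axis. Payload 7 kg.
Tool frame: the origin (TCP) lies midway between the tips of the shut fingers; the grasp point (between the pads) lies 19 mm behind it; z points along the fingers, y is the line along which they close (so a half turn about z gives the same grasp; the last joint's range is limited). The gripper opens to 88 mm and grips with 3 to 60 N. Pads are 19 mm wide; open, the fingers measure 130 mm over their backs; the gripper's body (78 mm by 193 mm) begins 47 mm behind the grasp point.
Start: joints at [1.481, 0.359, 0.012, 0, -1.224, -0.288], TCP at [0.249, 0.627, 0.227] pointing down, gripper open.
Joint ranges: [-3.07, 3.07], [-1.43, 2.12], [-1.02, 1.25], [-3.03, 1.67], [-3.05, -0], [-3.03, 3.03]. Speed limits (rad/s): [2.39, 2.39, 3.01, 3.14, 3.14, 3.14].

INTERFACE

Orientations are given as [roll, pitch, yaw] about the fixed x, y, z axes, in that order (R = Rz(yaw) Ry(pitch) Rx(roll)).
In Python, from station import telemetry, eyes, ticket, recognise, trace gives the robot as it stands. The module is installed in compiled form; this text tells all that it offers.
- The arm moves only by the tool servo_tool, never from a script. Its argument "series" is a list that holds one entry, the list of rows, each a list of 4 numbers: the shift along the tool's x, y, z in mm, then the turn about the tool's z in rad. In form: [[[x, y, z, roll], ...]]. A call has exactly 10 rows; each row shifts and turns the commanded pose from where the row before left it, along the tool's axes as they then stand; what a row does not reach is not made up. A row lasts 1/12 s, in which the tool goes at most 41.7 mm and 7.16 degrees, less where a joint would pass 70% of its speed; a pose out of reach is approached as far as the arm can. A call is refused whole if a number of a shift passes 41.7 or a number of a turn 0.125, either way. A call with a gripper value outside its range is refused whole. "claw" is the gripper's target within -1 to 1 (shut at 1, half-way at 0, fully open at -1), set as the call begins (left out, the last holds). The fingers move at their own pace and stop on an object; "grip_force" is the grip in N (left out, the last holds). Time passes only in rows, so rows that do not move let the fingers close, or fill a call up. It gives the time, the measured TCP pose, the force, the opening and the grip force at its end, in the units of the state.
- telemetry.get_state(): the state, without advancing time (a new reading comes with each control period).
- eyes.grab_frame(name): name is "scene" or "side" or "wrist"; returns the picture (384x512x3 uint8, red, green, blue); there is no depth.
- eyes.calibration(name): a dict with "mtx" (3x3 intrinsics, pixels), "rvec" (rotation vector, rad) and "tvec" (3), from world to camera coordinates, as OpenCV has them. Camera axes: x right, y down, z forward; pixel columns grow to the right and rows downward; lengths in m; the calibration is good to about 2 mm. The wrist camera is an equidistant fisheye: a pixel r from the principal point sees the ray r / f radians off the axis. A picture is of the moment at which its call begins: read the wrist's pose just before it. calibration takes no time and is no camera call; for the wrist camera it gives the pose at the moment of the call.
- ticket.job_done(): hands the job in; it is judged then, once.
Trained networks look in the newest picture that a camera, given by its name, has taken for a name from the list of things; names that differ only in an ending like _2 or _b are one class to them, and where a whole thing is asked for, a point or a joint stands for the part that bears it (a point fixed in the world has none). Each returns a list of dicts, best first, with "conf" (0 to 1); they miss things now and then, are a little off and sometimes report something else, mostly with a low value. They report only what shows in the picture. A call takes as long as a camera call. They do not tell look-alikes from the thing itself.
- recognise(camera, name): "position" ([x, y, z] in m, in world coordinates, good to about 4 mm: the middle of the surface that is visible of it).
- trace(camera, name): "mask" (384x512 bool, what is visible of it).
The state is a dict: "t": time; "q": joint angles; "qd": joint speeds; "joint_efforts": joint torques, N m; "eef_pos": TCP position; "ee_rot": TCP orientation; "force": force on the tool from outside, world axes, zero at the start; "moment": the same for the moment, N m; "width": finger opening in m; "gripper_force": force on a finger pad.
Only numpy, scipy, OpenCV 4.12 (cv2) and the standard library are available. Lean on these libraries where they do the work, as an engineer would, in place of code of your own. Each camera call takes 0.05 s, during which the arm holds its last target. There are 200 camera calls.

## Working session

There is one attempt and no reset: what is moved stays moved. The work goes in short steps, Python scripts to look and compute and a tool call to move; the robot and the scene stay as the last step left them, time stands still between calls to the robot, and variables do not carry over. Pictures are saved under pics/ and viewed, at most 10 in all, crops included, and the job is handed in when it is done.

Besides the shell and the picture viewer there is one more tool, called as name(argument=value, ...) on one line, values as JSON. servo_tool: Moves the arm, as the interface text tells. Its arguments: {"type":"object","properties":{"series":{"type":"array"},"claw":{"type":"number"},"grip_force":{"type":"number"}},"required":["series"]}

```bash
mkdir -p pics
cat > h.py <<'E'
import numpy as np, cv2
from station import telemetry, eyes, ticket, recognise, trace
def save(n,img): cv2.imwrite('pics/'+n,cv2.cvtColor(img,cv2.COLOR_RGB2BGR))
def cal(c):
    k=eyes.calibration(c); R=cv2.Rodrigues(np.array(k['rvec'],float))[0]; return np.array(k['mtx'],float),R,np.array(k['tvec'],float).ravel()
def ray(c,u,v,K=None):
    M,R,t=K or cal(c); x=(u-M[0,2])/M[0,0]; y=(v-M[1,2])/M[1,1]
    if c=='wrist':
        th=np.hypot(x,y); s=np.sin(th)/max(th,1e-9); d=np.array([x*s,y*s,np.cos(th)])
    else: d=np.array([x,y,1.])
    return -R.T@t, R.T@(d/np.linalg.norm(d))
def onz(c,u,v,z,K=None):
    o,d=ray(c,u,v,K); return o+d*(z-o[2])/d[2]
def proj(c,P,K=None):
    M,R,t=K or cal(c); p=R@np.array(P)+t
    if c=='wrist':
        r=np.hypot(p[0],p[1]); th=np.arctan2(r,p[2]); q=p[:2]/max(r,1e-9)*th
    else: q=p[:2]/p[2]
    return M[:2,:2]@q+M[:2,2]
E
python3 - <<'E'
from h import *
a=eyes.grab_frame('scene');b=eyes.grab_frame('side')
save('a.png',np.hstack([cv2.resize(a,None,fx=1,fy=1)]));save('b.png',b)
for c in('scene','side'):
  for n in('blade','key_block','cubby','gap','scraper','trowel','tumbler','polish_tin','shoe_brush','mug'):
    try:
      r=recognise(c,n);print(c,n,[(np.round(d['position'],3).tolist(),round(d['conf'],2),proj(c,d['position']).round().tolist()) for d in r[:4]])
    except Exception as e: print(c,n,e)
print(telemetry.get_state())
E
```

```text
scene blade [([0.864, 0.104, 0.016], 0.88, [173.0, 256.0]), ([0.783, -0.024, 0.014], 0.73, [179.0, 218.0]), ([0.525, 0.222, 0.13], 0.55, [279.0, 225.0])]
scene key_block [([0.535, 0.24, 0.09], 0.57, [278.0, 236.0])]
scene cubby [([0.593, -0.274, 0.072], 0.94, [196.0, 141.0]), ([0.78, -0.022, 0.016], 0.48, [180.0, 218.0])]
scene gap [([0.593, -0.273, 0.072], 0.69, [196.0, 142.0])]
scene scraper [([0.783, -0.023, 0.015], 0.97, [179.0, 218.0]), ([0.696, 0.085, 0.1], 0.4, [213.0, 219.0])]
scene trowel [([0.698, 0.351, 0.008], 0.58, [251.0, 296.0])]
scene tumbler [([0.698, 0.086, 0.101], 0.91, [213.0, 219.0]), ([0.526, 0.224, 0.134], 0.66, [279.0, 225.0])]
scene polish_tin [([0.441, 0.115, 0.029], 0.62, [281.0, 206.0])]
scene shoe_brush [([0.511, 0.442, 0.044], 0.79, [316.0, 289.0])]
scene mug [([0.313, -0.369, 0.062], 0.67, [247.0, 103.0])]
side blade [([0.866, 0.096, 0.018], 0.79, [299.0, 172.0]), ([0.514, 0.209, 0.125], 0.48, [211.0, 165.0])]
side key_block [([0.51, 0.181, 0.069], 0.87, [214.0, 180.0]), ([0.274, 0.168, 0.081], 0.68, [159.0, 202.0])]
side cubby [([0.569, -0.32, 0.07], 0
[... 593 characters left out ...]
-0.315, 0.065], 0.36, [297.0, 266.0])]
{'t': 1.1, 'q': array([ 1.48111646e+00,  3.58596550e-01,  1.19045683e-02,  6.78144939e-06,
       -1.22409380e+00, -2.88095944e-01]), 'qd': array([ 0.0005278 , -0.00078323, -0.00187331,  0.00010501,  0.00100717,
       -0.00101742]), 'joint_efforts': array([-2.39424982e-03, -5.82406104e+01,  2.93296534e+01,  7.00252131e+00,
        1.24421320e-02, -2.25074922e-05]), 'eef_pos': array([0.24899101, 0.62738047, 0.22656669]), 'ee_rot': array([-3.14158073e+00, -3.11913431e-06, -3.77773509e-01]), 'force': array([ 0.7793773 , -0.55742547,  0.21191274]), 'moment': array([-0.0226629 ,  0.00386914, -0.00469288]), 'gripper_force': 0.0, 'width': 0.08768141293584071}
```

View pics/a.png

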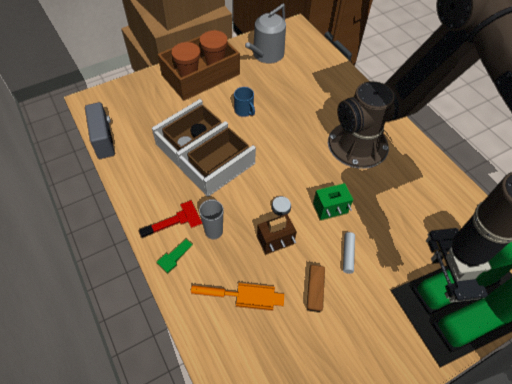

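View pics/b.png

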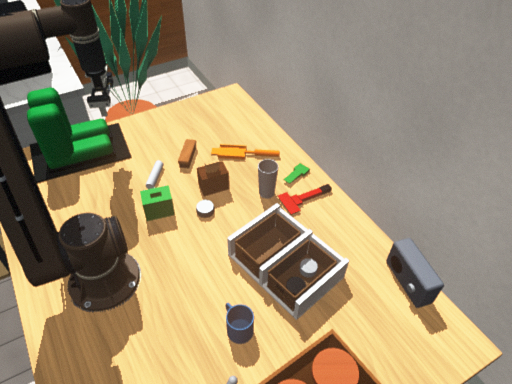

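Scene view: the brown key block with its pale blade is at (278,230). Two look-alikes are ruled out: the green key block at (333,200) and the green blade-shaped object lying at (175,256). The cubby spans (153,135) to (255,160), with its left wall (nearest the key block) around (232,170). I'll confirm in one enlarged crop.

Run:
```python
from h import *
a=cv2.imread('pics/a.png');b=cv2.imread('pics/b.png')
def c(i,x,y,w,h,W,H): return cv2.resize(i[y:y+h,x:x+w],(W,H),interpolation=cv2.INTER_CUBIC)
L=np.vstack([c(a,245,190,65,50+15,300,300),c(b,185,150,65,65,300,300)])
R=np.vstack([c(a,145,95,125,75+25,375,300),c(b,225,200,125,100,375,300)])
cv2.imwrite('pics/c.png',np.hstack([L,R]))
```

```text
(no output)
```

View pics/c.png

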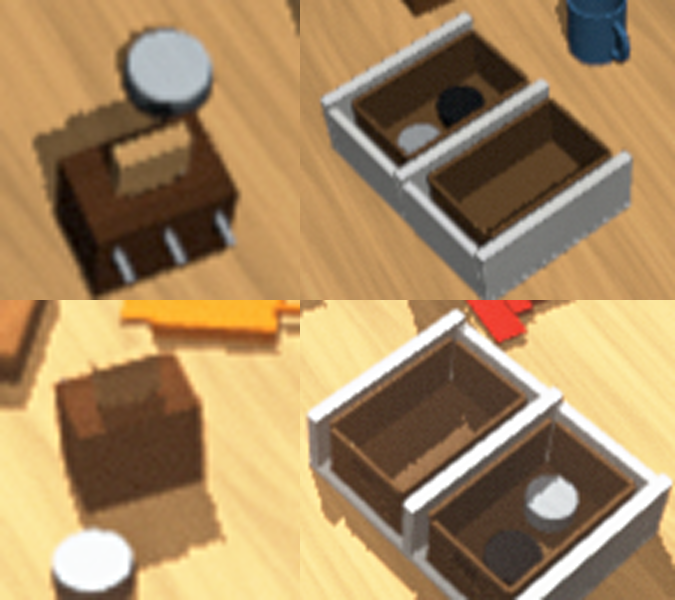

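The crop confirms it: pale blade in the brown block, pegs facing +y. Next I'll compute rough poses.

Run:
```python
from h import *
S=65/300
kb=np.array([onz('scene',245+u*S,190+v*S,0.094)[:2] for u,v in((60,168),(97,235),(238,188),(195,112))])
print('kb',kb.round(3),kb.mean(0))
h=np.array([onz('scene',245+u*S,190+v*S,0.139)[:2] for u,v in((109,152),(187,122))]);print('handle',h.round(3),h.mean(0))
kc=np.array([onz('side',185+u*S,150+v*S,0.094)[:2] for u,v in((56,390-300),(180,355-300),(203,400-300),(65,435-300))]);print('kb side',kc.round(3),kc.mean(0))
hs=np.array([onz('side',185+u*S,150+v*S,0.139)[:2] for u,v in((93,66),(160,55))]);print('h side',hs.round(3))
for u,v in((478,248),(484,260),(630,158),(622,150)): print('wall',onz('scene',145+(u-300)/3,95+v/3,0.1).round(3))
for u,v in((310,416),(328,410),(458,313),(466,322)): print('wallside',onz('side',225+(u-300)/3,200+(v-300)/3,0.1).round(3))
for c in('scene','side'): print(c, cal(c)[0][0,0], (-cal(c)[1].T@cal(c)[2]).round(3))
```

```text
kb [[0.576 0.179]
 [0.58  0.238]
 [0.472 0.254]
 [0.465 0.186]] [0.52298463 0.2142019 ]
handle [[0.553 0.205]
 [0.492 0.211]] [0.52230878 0.2079107 ]
kb side [[0.469 0.244]
 [0.582 0.231]
 [0.573 0.171]
 [0.452 0.19 ]] [0.51888831 0.20905495]
h side [[0.491 0.21 ]
 [0.546 0.195]]
wall [ 0.646 -0.083  0.1  ]
wall [ 0.648 -0.064  0.1  ]
wall [ 0.419 -0.116  0.1  ]
wall [ 0.422 -0.132  0.1  ]
wallside [ 0.415 -0.124  0.1  ]
wallside [ 0.437 -0.127  0.1  ]
wallside [ 0.645 -0.074  0.1  ]
wallside [ 0.646 -0.091  0.1  ]
scene 434.0201227590268 [0.959 0.772 1.364]
side 429.7301292908976 [ 0.032 -0.929  1.276]
```

Blade is near (0.521, 0.209) with yaw about -0.12, and the gap is near (0.535, -0.108) with yaw about 0.22. Moving above the blade.

servo_tool(series=[[[33.9,24,0,0],[33.9,24,0,0],[33.9,24,0,0],[33.9,24,0,0],[33.9,24,0,0],[33.9,24,0,0],[33.9,24,0,0],[33.9,24,0,0],[33.9,24,0,0],[33.9,24,0,0]]], claw=-1)

```text
t: 1.93
eef_pos: [0.4763, 0.2775, 0.227]
ee_rot: [-3.141, -0.0, -0.377]
force: [1.3, 0.8, -0.7]
width: 0.0877
gripper_force: 0.0
```

servo_tool(series=[[[33.9,24,0,0],[33.9,24,0,0],[0,0,0,-0.085],[0,0,0,-0.085],[0,0,0,-0.085],[0,0,0,0],[0,0,0,0],[0,0,0,0],[0,0,0,0],[0,0,0,0]]])

```text
t: 2.77
eef_pos: [0.5207, 0.2099, 0.2266]
ee_rot: [-3.142, -0.0, -0.124]
force: [0.4, 0.1, -0.0]
width: 0.0877
gripper_force: 0.0
```

Run:
```python
from h import *
K=cal('wrist');w=eyes.grab_frame('wrist');s=telemetry.get_state()
print(s['t'],s['eef_pos'],s['ee_rot'],K, (-K[1].T@K[2]))
save('w1.png',w);np.save('K1.npy',np.array([K[0],K[1]]));np.save('t1.npy',K[2])
P=[(0.521,0.209,z) for z in(.139,.094)]+[(0.535,-.108,.1)]
for p in P: print(proj('wrist',p,K))
cv2.imwrite('pics/w1v.png',cv2.resize(cv2.imread('pics/w1.png'),(800,600),interpolation=cv2.INTER_CUBIC))
```

```text
2.8167 [0.52077128 0.20984155 0.22659859] [ 3.14158825e+00 -5.40657902e-05 -1.23290899e-01] (array([[297.31863964,   0.        , 255.96492104],
       [  0.        , 297.31863964, 185.25328137],
       [  0.        ,   0.        ,   1.        ]]), array([[-1.23509388e-01, -9.92343404e-01, -1.63706080e-05],
       [-9.55637924e-01,  1.18936493e-01,  2.69462926e-01],
       [-2.67397810e-01,  3.32968454e-02, -9.63010764e-01]]), array([0.2725382 , 0.43850393, 0.52313742])) [0.59259781 0.20087854 0.38563087]
[256.87649305 188.64338869]
[256.74544859 176.15002734]
[504.4370392  138.77949123]
```

View pics/w1v.png

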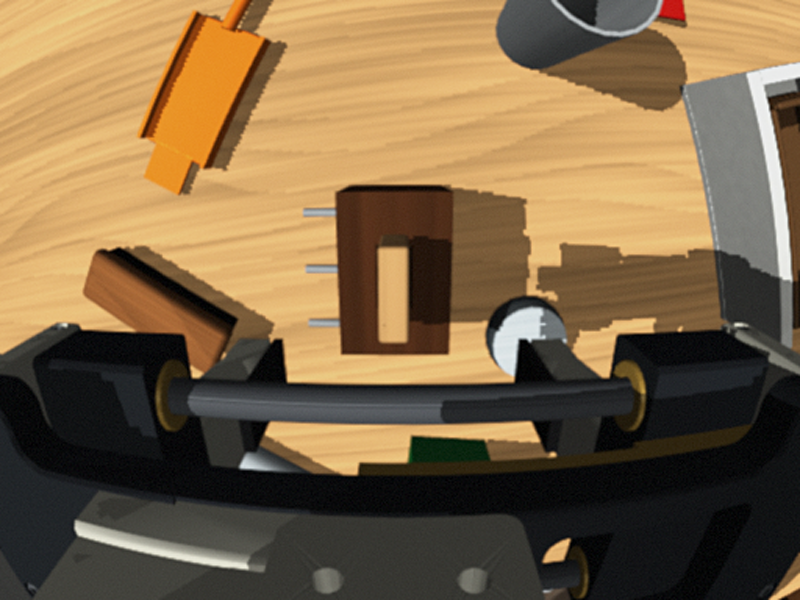

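Wrist view: blade handle top spans (378,247) to (407,344) of 800x600, and it is straight in line with the tool. The block's pegs face +y (left).

Run:
```python
from h import *
A=np.load('K1.npy');K=(A[0],A[1],np.load('t1.npy'))
g=[onz('wrist',u/1.5625,v/1.5625,.139,K)[:2] for u,v in((378,247),(409,247),(407,344),(377,342))]
g=np.array(g);c=g.mean(0);d=(g[0]+g[1]-g[2]-g[3])/2;yaw=np.arctan2(d[1],d[0]);print(g.round(4),c,np.linalg.norm(d),yaw)
y=-0.1233;e=c-np.array([.5208,.2098]);print('tool x,y', e@[np.cos(y),np.sin(y)], e@[np.sin(y),-np.cos(y)])
```

```text
[[0.5492 0.2182]
 [0.5471 0.2016]
 [0.4914 0.2094]
 [0.4948 0.2263]] [0.52061331 0.21388459] 0.05561688533387267 -0.14301902534033917
tool x,y -0.0006876231699127304 -0.004030624188471774
```

servo_tool(series=[[[0,-4,20,0.015],[0,0,25,0],[0,0,25,0],[0,0,20,0],[0,0,15,0],[0,0,10,0],[0,0,5,0],[0,0,0,0],[0,0,0,0],[0,0,0,0]]])

```text
t: 3.65
eef_pos: [0.522, 0.2141, 0.1076]
ee_rot: [-3.14, -0.001, -0.138]
force: [-0.4, 0.3, 0.6]
width: 0.0876
gripper_force: 0.0
```

servo_tool(series=[[[0,0,0,0],[0,0,0,0],[0,0,0,0],[0,0,0,0],[0,0,0,0],[0,0,0,0],[0,0,0,0],[0,0,0,0],[0,0,0,0],[0,0,0,0]]], claw=1, grip_force=35)

```text
t: 4.48
eef_pos: [0.5214, 0.2136, 0.1065]
ee_rot: [3.142, 0.0, -0.138]
force: [-0.3, -0.6, 0.3]
width: 0.0268
gripper_force: 0.0
```

servo_tool(series=[[[0,0,0,0],[0,0,0,0],[0,0,0,0],[0,0,0,0],[0,0,0,0],[0,0,0,0],[0,0,-2,0],[0,0,-5,0],[0,0,-8,0],[0,0,-10,0]]])

```text
t: 5.32
eef_pos: [0.5212, 0.2135, 0.1321]
ee_rot: [3.141, 0.0, -0.138]
force: [0.7, -0.1, -0.2]
width: 0.0168
gripper_force: 35.0
```

servo_tool(series=[[[0,0,-15,0],[0,0,-15,0],[0,0,-15,0],[0,0,-15,0],[0,0,-15,0],[0,0,-15,0],[0,0,-15,0],[0,0,0,0],[0,0,0,0],[0,0,0,0]]])

```text
t: 6.15
eef_pos: [0.5211, 0.2135, 0.2366]
ee_rot: [-3.141, 0.0, -0.138]
force: [-0.5, -0.3, -1.3]
width: 0.0166
gripper_force: 35.0
```

servo_tool(series=[[[6,20,0,0],[6,32,0,0],[6,36,0,0],[6.5,37,0,0],[6.5,37,0,0],[6.5,37,0,0],[6,37,0,0],[6,36,0,0],[6,32,0,0],[6,22,0,0]]])

```text
t: 6.98
eef_pos: [0.5364, -0.1203, 0.2358]
ee_rot: [3.141, 0.002, -0.139]
force: [-0.1, 0.4, -0.6]
width: 0.0168
gripper_force: 35.0
```

servo_tool(series=[[[0,0,0,-0.08],[0,0,0,-0.1],[0,0,0,-0.1],[0,0,0,-0.08],[0,0,0,0],[0,0,0,0],[0,0,0,0],[0,0,0,0],[0,0,0,0],[0,0,0,0]]])

```text
t: 7.82
eef_pos: [0.5375, -0.1177, 0.2366]
ee_rot: [-3.142, 0.0, 0.222]
force: [0.4, 1.0, -0.9]
width: 0.0167
gripper_force: 35.0
```

Run:
```python
from h import *
s=telemetry.get_state();print(s['t'],s['eef_pos'],s['ee_rot'],s['force'])
K=cal('wrist');w=eyes.grab_frame('wrist');a=eyes.grab_frame('scene');b=eyes.grab_frame('side')
save('w2.png',w);save('a2.png',a);save('b2.png',b);np.save('K2.npy',np.array([K[0],K[1]]));np.save('t2.npy',K[2])
G=(.535,-.108,.1)
for c in('wrist','scene','side'): print(c,proj(c,G))
u,v=map(int,proj('wrist',G))
cv2.imwrite('pics/w2v.png',cv2.resize(cv2.imread('pics/w2.png')[0:300,106:506],(800,600),interpolation=cv2.INTER_CUBIC))
def c(n,x,y): return cv2.resize(cv2.imread(n)[y:y+120,x:x+80],(400,600),interpolation=cv2.INTER_CUBIC)
us,vs=map(int,proj('scene',G));ut,vt=map(int,proj('side',G));print((us-40,vs-60),(ut-40,vt-60))
cv2.imwrite('pics/ab2.png',np.hstack([c('pics/a2.png',us-40,vs-60),c('pics/b2.png',ut-40,vt-60)]))
```

```text
7.8167 [ 0.53749533 -0.11767653  0.2365554 ] [-3.14157778e+00  3.10242267e-06  2.21551083e-01] [ 0.38227051  0.95784922 -0.90213485]
wrist [246.15506691 175.82340883]
scene [228.66921995 160.90149974]
side [256.32579176 222.06937371]
(188, 100) (216, 162)
```

View pics/w2v.png

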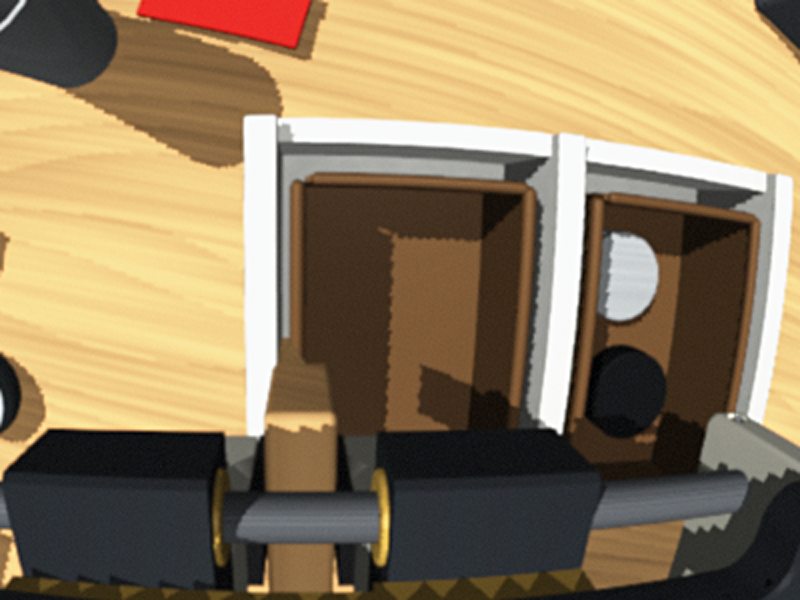

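View pics/ab2.png

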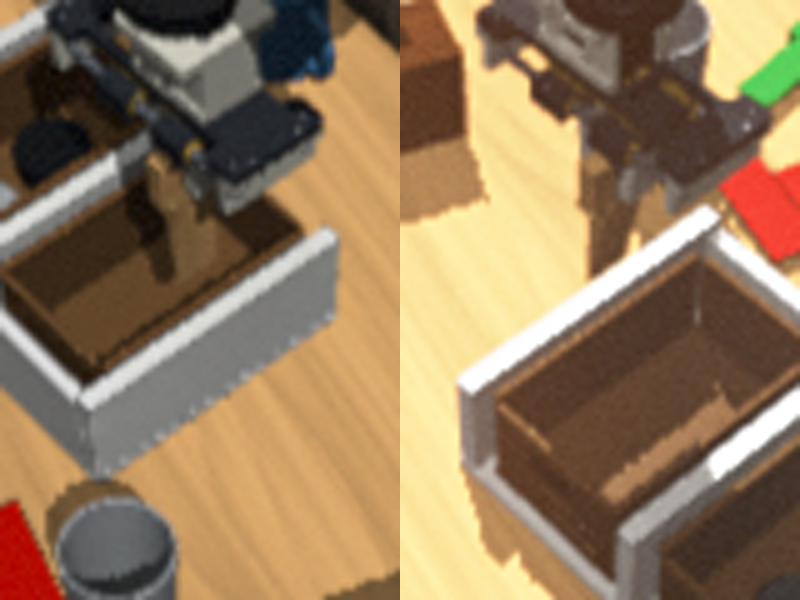

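Wrist crop: wall inner edge at column ~276, rim outer edge at ~291, blade tip near (290,340). I'll measure these and enlarge with the model overlaid.

Run:
```python
from h import *
A=np.load('K2.npy');K=(A[0],A[1],np.load('t2.npy'))
f=lambda u,v,z:onz('wrist',106+u/2,v/2,z,K)
for n,z,p in(('wall',.1,[(277,120),(277,200),(277,280),(274,360)]),('wallout',.1,[(245,120),(246,280),(247,400)]),('rim',.092,[(292,185),(290,260),(289,330)])):
    q=np.array([f(u,v,z) for u,v in p]);d=q[-1]-q[0];print(n,q.round(4).tolist(),'yaw',np.arctan(d[1]/d[0]))
T=np.array([.5375,-.1177]);y=.2216;X=np.array([np.cos(y),np.sin(y)]);Y=np.array([-np.sin(y),np.cos(y)])
im=cv2.resize(cv2.imread('pics/w2.png')[80:230,196:296],None,fx=4,fy=4,interpolation=cv2.INTER_CUBIC)
im0=im.copy()
def L(P,Q,col):
    a,b=[((proj('wrist',p,K)-[196,80])*4).round().astype(int).tolist() for p in(P,Q)];cv2.line(im,a,b,col,1)
B=lambda x,yy,z:np.append(T+x*X+yy*Y,z)
ex=.017; zt=.1401
for x in(ex,):
    L(B(x,.0085,zt),B(x,.0085,zt+.084),(0,255,0));L(B(x,.0055,zt),B(x,-.0085,zt+.084),(0,255,0));L(B(x,.0085,zt),B(x,.0055,zt),(0,0,255))
L(B(.028,.0085,zt+.084),B(.028,-.0085,zt+.084),(255,0,0));L(B(.028,.0085,zt+.129),B(.028,-.0085,zt+.129),(255,0,0))
cv2.imwrite('pics/z2.png',np.hstack([im0,im]))
```

```text
wall [[0.6488, -0.0812, 0.1], [0.6097, -0.0899, 0.1], [0.5707, -0.0985, 0.1], [0.53, -0.1057, 0.1]] yaw 0.20365788489001083
wallout [[0.6457, -0.0658, 0.1], [0.5673, -0.0833, 0.1], [0.5056, -0.0964, 0.1]] yaw 0.21475722076326406
rim [[0.6188, -0.0953, 0.092], [0.5812, -0.1027, 0.092], [0.5454, -0.1101, 0.092]] yaw 0.19845515340786507
```

View pics/z2.png

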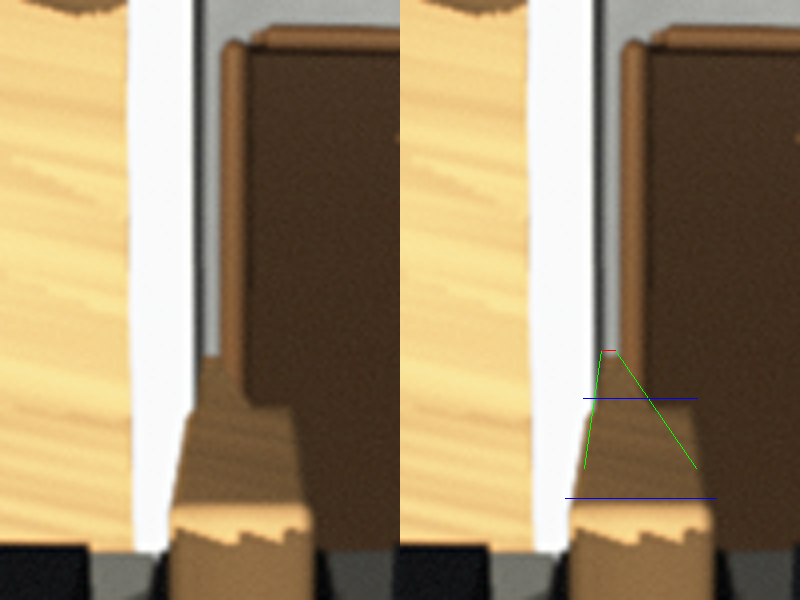

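The blade fits the model. The gap is about 6.5 mm wide and the tip sits about 5.5 mm off the wall, where I want about 3.2. I'll correct that, lower to just above the wall and check.

servo_tool(series=[[[0,-2.3,0,0.01],[0,0,8,0],[0,0,10,0],[0,0,8,0],[0,0,5,0],[0,0,3,0],[0,0,0,0],[0,0,0,0],[0,0,0,0],[0,0,0,0]]])

```text
t: 8.8
eef_pos: [0.5373, -0.1155, 0.203]
ee_rot: [3.141, -0.001, 0.212]
force: [-0.7, -0.1, -0.7]
width: 0.0167
gripper_force: 35.0
```

Run:
```python
from h import *
s=telemetry.get_state();print(s['t'],s['eef_pos'],s['ee_rot'],s['force'],s['moment'])
K=cal('wrist');w=eyes.grab_frame('wrist');save('w3.png',w)
T=s['eef_pos'][:2];y=s['ee_rot'][2];X=np.array([np.cos(y),np.sin(y)]);Y=np.array([-np.sin(y),np.cos(y)]);zt=s['eef_pos'][2]-.0965
B=lambda x,yy,z:np.append(T+x*X+yy*Y,z)
im=cv2.resize(cv2.imread('pics/w3.png')[40:190,196:296],None,fx=4,fy=4,interpolation=cv2.INTER_CUBIC);im0=im.copy()
def L(P,Q,col):
    a,b=[((proj('wrist',p,K)-[196,40])*4).round().astype(int).tolist() for p in(P,Q)];cv2.line(im,a,b,col,1)
ex=.017
L(B(ex,.0085,zt),B(ex,.0085,zt+.084),(0,255,0));L(B(ex,.0055,zt),B(ex,-.0085,zt+.084),(0,255,0));L(B(ex,.0085,zt),B(ex,.0055,zt),(0,0,255))
yw=.21;Yw=np.array([-np.sin(yw),np.cos(yw)]);Xw=np.array([Yw[1],-Yw[0]])
G=np.array([.57,-.0985])
for o,z in((0,.1),(-.0065,.092)): L(np.append(G-.04*Xw+o*Yw,z),np.append(G+.08*Xw+o*Yw,z),(255,0,255))
print('tip gap y',(T+.0065*Y-G)@Yw, 'zt',zt)
np.save('K3.npy',np.array([K[0],K[1]]));np.save('t3.npy',K[2])
cv2.imwrite('pics/z3.png',np.hstack([im0,im]))
```

```text
8.8 [ 0.53725469 -0.11554789  0.20297052] [ 3.14144311e+00 -7.37010427e-04  2.12206633e-01] [-0.68743024 -0.10967577 -0.72258996] [-0.03486492  0.00858821 -0.02547516]
tip gap y -0.003347296412578066 zt 0.10647051998338766
```

View pics/z3.png

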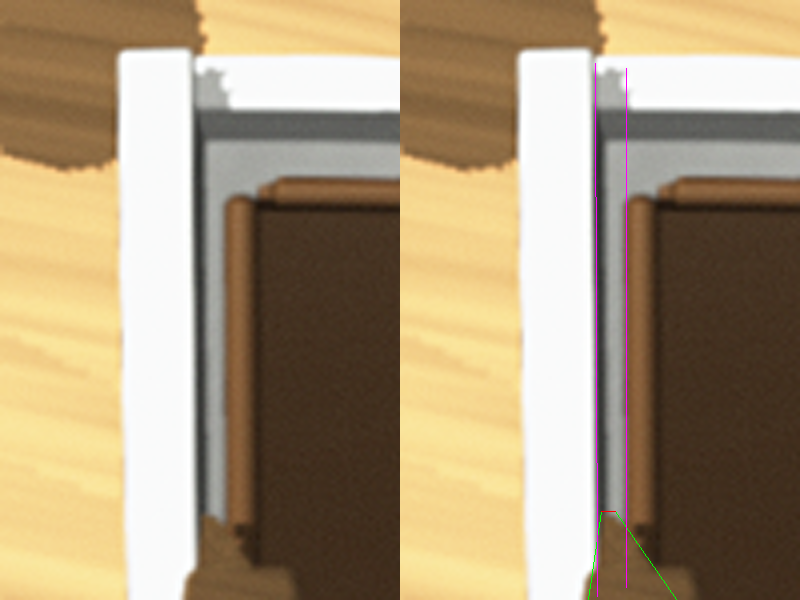

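Tip sits centred between the wall edge (197) and the rim (226), spanning 203–219. Descending carefully.

servo_tool(series=[[[0,0,2,0],[0,0,2,0],[0,0,1,0],[0,0,1,0],[0,0,0.6,0],[0,0,0.6,0],[0,0,0.6,0],[0,0,0,0],[0,0,0,0],[0,0,0,0]]])

```text
t: 9.68
eef_pos: [0.537, -0.1155, 0.1948]
ee_rot: [3.142, -0.0, 0.212]
force: [-0.7, 1.1, -0.5]
width: 0.0171
gripper_force: 35.0
```

servo_tool(series=[[[0,0,0.7,0],[0,0,0.7,0],[0,0,0.7,0],[0,0,0.7,0],[0,0,0.7,0],[0,0,0.7,0],[0,0,0,0],[0,0,0,0],[0,0,0,0],[0,0,0,0]]])

```text
t: 10.52
eef_pos: [0.537, -0.1155, 0.1906]
ee_rot: [3.142, -0.0, 0.212]
force: [-0.0, 0.4, 0.2]
width: 0.0169
gripper_force: 35.0
```

servo_tool(series=[[[0,0,1,0],[0,0,1,0],[0,0,1,0],[0,0,1,0],[0,0,1,0],[0,0,1,0],[0,0,0,0],[0,0,0,0],[0,0,0,0],[0,0,0,0]]])

```text
t: 11.35
eef_pos: [0.537, -0.1155, 0.1846]
ee_rot: [3.142, -0.0, 0.212]
force: [-0.5, -0.2, -0.8]
width: 0.0165
gripper_force: 35.0
```

servo_tool(series=[[[0,0,1,0],[0,0,1,0],[0,0,1,0],[0,0,1,0],[0,0,0,0],[0,0,0,0],[0,0,0,0],[0,0,0,0],[0,0,0,0],[0,0,0,0]]])

```text
t: 12.18
eef_pos: [0.537, -0.1155, 0.1806]
ee_rot: [-3.142, -0.0, 0.212]
force: [0.1, -0.1, -1.1]
width: 0.0168
gripper_force: 35.0
```

servo_tool(series=[[[0,-0.4,0,0],[0,-0.4,0,0],[0,-0.4,0,0],[0,0,0,0],[0,0,0,0],[0,0,0,0],[0,0,0,0],[0,0,0,0],[0,0,0,0],[0,0,0,0]]])

```text
t: 13.02
eef_pos: [0.5368, -0.1144, 0.1806]
ee_rot: [3.142, -0.0, 0.212]
force: [0.6, -0.3, -0.5]
width: 0.0168
gripper_force: 35.0
```

servo_tool(series=[[[0,-0.2,0,0],[0,-0.2,0,0],[0,0,0,0],[0,0,0,0],[0,0,0,0],[0,0,0,0],[0,0,0,0],[0,0,0,0],[0,0,0,0],[0,0,0,0]]])

```text
t: 13.85
eef_pos: [0.5367, -0.114, 0.1806]
ee_rot: [3.141, -0.0, 0.212]
force: [0.2, -1.3, -1.3]
width: 0.0169
gripper_force: 35.0
```

```bash
cat > f.py <<'E'
from h import *
for i in range(6):
    s=telemetry.get_state();eyes.grab_frame('side')
    a=np.r_[s['force'],s['moment']] if i==0 else a+np.r_[s['force'],s['moment']]
print(s['t'],s['eef_pos'].round(5),s['ee_rot'].round(4),(a/6).round(3))
y=s['ee_rot'][2];f=a[:2]/6;print('fx,fy gap',f@[np.cos(y),np.sin(y)],f@[-np.sin(y),np.cos(y)])
E
python3 f.py
```

```text
14.1 [ 0.53667 -0.11399  0.18056] [3.1415 0.     0.2122] [ 0.283 -1.41  -1.344 -0.765 -0.164  0.019]
fx,fy gap -0.02072115199996043 -1.4378052829567458
```

Light wall contact at the expected spot. Pressing straight down.

servo_tool(series=[[[0,0,1,0],[0,0,1,0],[0,0,1,0],[0,0,1,0],[0,0,1,0],[0,0,1,0],[0,0,1,0],[0,0,0,0],[0,0,0,0],[0,0,0,0]]])

```text
t: 14.98
eef_pos: [0.5366, -0.114, 0.1734]
ee_rot: [-3.142, 0.0, 0.212]
force: [0.7, -2.2, -0.9]
width: 0.0167
gripper_force: 35.0
```

```bash
python3 f.py
```

```text
15.2333 [ 0.53654 -0.114    0.17347] [-3.1416e+00  3.0000e-04  2.1220e-01] [ 0.786 -2.378 -1.923 -1.109 -0.381  0.015]
fx,fy gap 0.2675830107456327 -2.4903417997405715
```

servo_tool(series=[[[0,0,1,0],[0,0,1,0],[0,0,1,0],[0,0,1,0],[0,0,0.5,0],[0,0,0,0],[0,0,0,0],[0,0,0,0],[0,0,0,0],[0,0,0,0]]])

```text
t: 16.12
eef_pos: [0.5366, -0.1139, 0.169]
ee_rot: [-3.142, 0.0, 0.212]
force: [1.3, -2.9, -1.9]
width: 0.0171
gripper_force: 35.0
```

```bash
python3 f.py
```

```text
16.3667 [ 0.53662 -0.11398  0.16898] [3.1416e+00 2.0000e-04 2.1220e-01] [ 1.104 -2.418 -1.453 -1.221 -0.646  0.034]
fx,fy gap 0.5698504675685152 -2.596560858928847
```

servo_tool(series=[[[0,0.3,0,0],[0,0,0.7,0],[0,0,0.7,0],[0,0,0.6,0],[0,0,0,0],[0,0,0,0],[0,0,0,0],[0,0,0,0],[0,0,0,0],[0,0,0,0]]])

```text
t: 17.25
eef_pos: [0.5368, -0.1142, 0.1672]
ee_rot: [-3.142, -0.0, 0.212]
force: [-0.4, 0.9, 1.8]
width: 0.0169
gripper_force: 35.0
```

```bash
python3 f.py
```

```text
17.5 [ 0.53677 -0.11418  0.16709] [-3.1415e+00 -2.0000e-04  2.1220e-01] [-0.161  0.59   1.967  0.312 -0.059  0.02 ]
fx,fy gap -0.033507180286286804 0.6107247271110103
```

servo_tool(series=[[[0,0,0.5,0],[0,0,0.5,0],[0,0,0.5,0],[0,0,0.5,0],[0,0,0,0],[0,0,0,0],[0,0,0,0],[0,0,0,0],[0,0,0,0],[0,0,0,0]]])

```text
t: 18.38
eef_pos: [0.5368, -0.1142, 0.1651]
ee_rot: [-3.142, -0.0, 0.212]
force: [-0.1, 1.7, 4.5]
width: 0.0173
gripper_force: 35.0
```

```bash
python3 f.py
```

```text
18.6333 [ 0.53684 -0.11423  0.16514] [ 3.1415e+00 -2.0000e-04  2.1230e-01] [0.082 2.024 4.392 0.922 0.028 0.034]
fx,fy gap 0.5068461619483761 1.9616758397946379
```

servo_tool(series=[[[0,-0.1,0.4,0],[0,-0.1,0.4,0],[0,0,0.4,0],[0,0,0.4,0],[0,0,0.4,0],[0,0,0.4,0],[0,0,0,0],[0,0,0,0],[0,0,0,0],[0,0,0,0]]])

```text
t: 19.52
eef_pos: [0.5369, -0.1141, 0.1631]
ee_rot: [3.141, -0.001, 0.212]
force: [-0.3, 2.6, 7.2]
width: 0.0163
gripper_force: 35.0
```

```bash
python3 f.py
```

```text
19.7667 [ 0.53694 -0.11412  0.16308] [ 3.1413e+00 -6.0000e-04  2.1240e-01] [-0.189  2.206  6.736  0.911  0.2    0.07 ]
fx,fy gap 0.28004805323807785 2.1966309687690417
```

servo_tool(series=[[[0,-0.1,0.4,0],[0,-0.1,0.4,0],[0,0,0.2,0],[0,0,0,0],[0,0,0,0],[0,0,0,0],[0,0,0,0],[0,0,0,0],[0,0,0,0],[0,0,0,0]]])

```text
t: 20.65
eef_pos: [0.5371, -0.1141, 0.1624]
ee_rot: [3.141, -0.001, 0.213]
force: [-1.2, 2.1, 7.8]
width: 0.0169
gripper_force: 35.0
```

```bash
python3 f.py
```

```text
20.9 [ 0.53704 -0.11405  0.16242] [ 3.1409e+00 -9.0000e-04  2.1250e-01] [-0.911  1.899  8.425  0.754  0.364  0.032]
fx,fy gap -0.4897404228187244 2.0488381355184075
```

Push reached about 9 N. I estimate the squeeze at about 10 N, near the upper part of the 3–13 N band, so I'll ease up about 1 mm before releasing.

servo_tool(series=[[[0,0,-0.4,0],[0,0,-0.4,0],[0,0,-0.4,0],[0,0,0,0],[0,0,0,0],[0,0,0,0],[0,0,0,0],[0,0,0,0],[0,0,0,0],[0,0,0,0]]])

```text
t: 21.78
eef_pos: [0.5367, -0.1139, 0.1626]
ee_rot: [3.142, 0.0, 0.212]
force: [4.9, -1.8, -5.8]
width: 0.0165
gripper_force: 35.0
```

```bash
python3 f.py
```

```text
22.0333 [ 0.53667 -0.11393  0.16259] [3.1415e+00 1.0000e-04 2.1220e-01] [ 4.89  -1.857 -5.858 -0.994 -2.173  0.047]
fx,fy gap 4.38966434036412 -2.844916627780942
```

servo_tool(series=[[[0,0,-0.4,0],[0,0,-0.4,0],[0,0,-0.2,0],[0,0,0,0],[0,0,0,0],[0,0,0,0],[0,0,0,0],[0,0,0,0],[0,0,0,0],[0,0,0,0]]])

```text
t: 22.92
eef_pos: [0.536, -0.114, 0.1635]
ee_rot: [-3.141, 0.001, 0.212]
force: [2.8, -4.3, -9.0]
width: 0.0169
gripper_force: 35.0
```

```bash
python3 f.py
```

```text
23.1667 [ 0.53605 -0.11399  0.16357] [-3.1415e+00  1.2000e-03  2.1200e-01] [ 2.135 -4.212 -9.309 -1.95  -0.914  0.037]
fx,fy gap 1.2009470655123835 -4.567041258780392
```

Solving push against pull gives a squeeze of about 7.5 N now, with friction near 0.5. Unload the grip, then release.

servo_tool(series=[[[0,0.2,0.3,0],[0,0.1,0.3,0],[0,0,0,0],[0,0,0,0],[0,0,0,0],[0,0,0,0],[0,0,0,0],[0,0,0,0],[0,0,0,0],[0,0,0,0]]])

```text
t: 24.05
eef_pos: [0.5366, -0.1141, 0.1635]
ee_rot: [-3.142, 0.0, 0.212]
force: [-5.5, -0.1, 3.2]
width: 0.0169
gripper_force: 35.0
```

```bash
python3 f.py
```

```text
24.3 [ 0.53676 -0.11411  0.16344] [ 3.1416e+00 -2.0000e-04  2.1220e-01] [-4.825 -0.125  3.486 -0.277  2.125  0.063]
fx,fy gap -4.743396278374842 0.8939715817446636
```

servo_tool(series=[[[0,0,0,0],[0,0,0,0],[0,0,0,0],[0,0,0,0],[0,0,0,0],[0,0,0,0],[0,0,0,0],[0,0,0,0],[0,0,0,0],[0,0,0,0]]], claw=-1)

```text
t: 25.18
eef_pos: [0.5367, -0.1142, 0.1633]
ee_rot: [3.142, -0.0, 0.212]
force: [0.7, -0.1, -0.1]
width: 0.0777
gripper_force: 0.0
```

servo_tool(series=[[[0,0,-5,0],[0,0,-10,0],[0,0,-15,0],[0,0,-20,0],[0,0,-20,0],[0,0,-15,0],[0,0,-15,0],[0,0,0,0],[0,0,0,0],[0,0,0,0]]])

```text
t: 26.02
eef_pos: [0.5365, -0.1141, 0.2634]
ee_rot: [-3.141, -0.0, 0.212]
force: [0.4, 0.4, 0.0]
width: 0.0878
gripper_force: 0.0
```

Run:
```python
from h import *
s=telemetry.get_state();print(s['t'],s['eef_pos'],s['force'],s['width'])
K=cal('wrist');save('w4.png',eyes.grab_frame('wrist'));save('a4.png',eyes.grab_frame('scene'));save('b4.png',eyes.grab_frame('side'))
c=lambda n,x,y,w,h,W:cv2.resize(cv2.imread('pics/'+n)[y:y+h,x:x+w],(W,500),interpolation=cv2.INTER_CUBIC)
cv2.imwrite('pics/f.png',np.hstack([c('w4.png',196,80,120,150,400),c('a4.png',188,110,80,100,400)]))
T=np.array([.5367,-.1141]);y=.212;X=np.array([np.cos(y),np.sin(y)]);Y=np.array([-np.sin(y),np.cos(y)])
for x,yy in((.028,.0085),(.028,-.0085),(-.028,.0085),(-.028,-.0085)):
    print('pred top corner in crop',(proj('wrist',np.append(T+x*X+yy*Y,.196),K)-[196,80])*3.333)
```

```text
26.0167 [ 0.53646261 -0.11406492  0.26335926] [0.43620988 0.39228941 0.0488843 ] 0.08777199602713344
pred top corner in crop [163.73829412 271.38388286]
pred top corner in crop [236.81404221 271.36938259]
pred top corner in crop [166.16312606 493.15112356]
pred top corner in crop [234.41706128 493.13098403]
```

View pics/f.png

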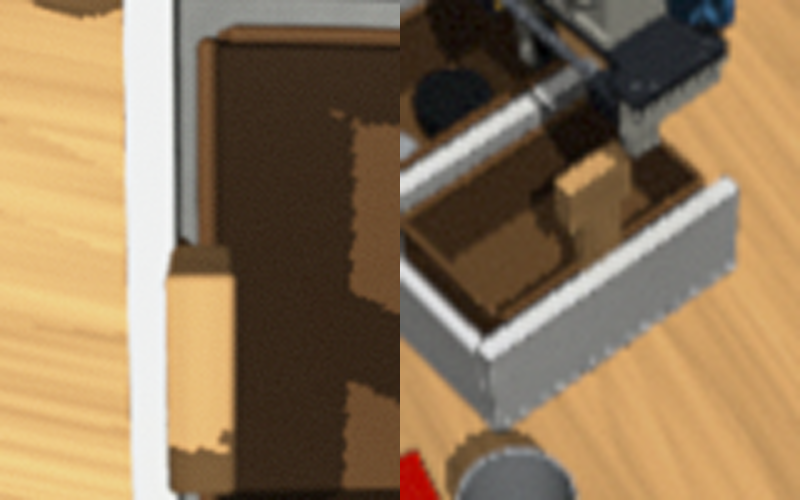

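The released blade stands upright in the gap. Its handle top at (168–235, 272–490) matches the prediction to within a millimetre. Handing in.

```bash
python3 -c "
from h import *
print(ticket.job_done())"
```

```text
the job is handed in; nothing more can be done
None
```

The blade stands released and upright in the gap beside the left-hand bin, pushed to about 9 N and eased up 1 mm, leaving an estimated 7.5 N squeeze that I could not read directly; the job is handed in, and no verdict came back.

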